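# Shift the jar mill into the blue gear and start it

## Task

The pigment jar lies ready on the bench jar mill, whose gear lever stands in the white gear. With closed fingertips, never taking the lever between the fingers, push its black knob out of its slot and through the H gate until it is fully home in the slot with the blue plug, and then press the green start button right down and let it go. Leave the red stop button alone, and do not shift or lift the jar, the sample pot or anything else on the bench.

Things in the scene. Friction and masses are not known exactly. Their poses are not given: they have to be found in the camera images.
- mill: White bench jar mill, fixed: gearbox housing 260 (x) x 240 (y) mm, deck 100 mm above the bench; to its left two black rubber rollers along y, ending in a low stand 377 mm from the origin. Origin: on the bench under the centre of the H gate. x points away from the operator's side, y left along the rollers, z up. Front means -x, rear +x, left +y, right -y.
- gate (a point): Centre of the H gate, on top of its 140 mm square steel plate, 121 mm above the bench. Two slots run along the mill's x, one left, one right, joined half way by a cross lane along y. The four slot ends are the gears, half way is neutral. Two round-nosed steel tongues stand between the slots, before and behind the lane: the lever can cross only in the lane.
- pivot (a point): The lever's pivot inside the housing, 60 mm above the mill's origin. The lever is a straight 10 mm steel rod that leans about this point any way the gate allows.
- knob (a point): Centre of the black ball knob (36 mm diameter) at the top of the lever, 125 mm from the pivot. Upright it stands 185 mm above the bench; home in a gear it has leaned about 41 mm along x and 33 mm along y from the gate's centre and is 174 mm up. About 3 N at the knob moves it; friction holds it wherever it is left (no spring, no detent).
- rod (a point): Point on the lever's rod 32 mm below the knob's centre.
- gear_shift (a joint): Lean of the lever along the slots, rad: 0 neutral (in the lane), positive with the knob to the rear (+x), negative to the front. Stops at -0.33 and 0.33, fully home. About 0.05 rad of play in the lane; the tongues' round noses guide it in, from further off it cannot cross. A push along x does not stop at neutral by itself but runs on into the opposite slot.
- gear_cross (a joint): Lean of the lever across the slots, rad: positive with the knob to the left (+y), negative to the right. Stops at -0.28 and 0.28, the outer sides of the slots; about 0.05 rad of play in a slot. The lever starts in the front right gear, the white one (gear_shift and gear_cross both negative).
- blue_plug: Blue disc, 22 mm across, 4 mm thick, fixed flat on the gate plate 51 mm along x and 51 mm along y from the gate's centre, outside the corner of the slot end it marks: front left, rear left or rear right, changing from start to start, with a yellow and a red disc at the other two. Origin: centre of its underside.
- white_plug: White disc of the same size at the front right gear, where the lever starts.
- start (a joint): Green start button: 0 up, 0.006 m fully down, springs back; 5 N presses it fully down.
- start_top (a point): Centre of the top of the green start button (28 mm diameter, up position), 146 mm above the bench, on the raised grey push-button station at the right of the selector; it is pressed straight down.
- stop (a joint): Red stop button like the green one: 0 up, 0.006 m down. To be left alone.
- stop_top (a point): Centre of the top of the red stop button, 55 mm nearer the operator than the green one, as high.
- jar: Loose pigment jar, blue with a paper label and white lid, 104 mm diameter, 164 mm long, lying along the mill's y on the two rollers, its nearest end at least 120 mm left of the gate's centre, its top 196 mm above the bench. Origin: on its axis.
- sample_pot: Loose small lidded pot, 42 mm diameter, 50 mm tall, standing on the mill's deck about 80 mm behind the green button. Origin: underside.
- spare_jar: Loose blue lidded jar, 80 mm diameter, 120 mm tall, on the bench behind the mill. Origin: underside.
- beaker: Loose empty glass beaker, 80 mm across, 110 mm tall, on the bench right of the mill. Origin: underside.
- small_beaker: Loose empty glass beaker, 54 mm across, 70 mm tall, on the bench right of the mill. Origin: underside.
- wash_bottle: Loose white wash bottle with red cap and spout, 64 mm across, 175 mm tall, on the bench right of the mill. Origin: underside.
- spatula: Loose spatula, 190 mm long, lying flat on the bench in front of the mill. Origin: underside, mid-length.

How it is judged (in metres and radians):
On the way, in this order (a step that is already met when the one before it is completed fails the run):
1. the lever is home in the gear marked by the blue plug (((x of blue_plug in the frame of mill above 0.02 m and y of blue_plug in the frame of mill below -0.02 m and value of joint gear_shift above 0.26 rad and value of joint gear_cross below -0.18 rad) or (x of blue_plug in the frame of mill above 0.02 m and y of blue_plug in the frame of mill above 0.02 m and value of joint gear_shift above 0.26 rad and value of joint gear_cross above 0.18 rad) or (x of blue_plug in the frame of mill below -0.02 m and y of blue_plug in the frame of mill above 0.02 m and value of joint gear_shift below -0.26 rad and value of joint gear_cross above 0.18 rad))), for 0.2 s.
2. the green start button is pressed down with the lever home in the blue gear (value of joint start above 0.0045 m and ((x of blue_plug in the frame of mill above 0.02 m and y of blue_plug in the frame of mill below -0.02 m and value of joint gear_shift above 0.26 rad and value of joint gear_cross below -0.18 rad) or (x of blue_plug in the frame of mill above 0.02 m and y of blue_plug in the frame of mill above 0.02 m and value of joint gear_shift above 0.26 rad and value of joint gear_cross above 0.18 rad) or (x of blue_plug in the frame of mill below -0.02 m and y of blue_plug in the frame of mill above 0.02 m and value of joint gear_shift below -0.26 rad and value of joint gear_cross above 0.18 rad))), for 0.05 s.
3. the start button is up again (value of joint start below 0.0015 m), for 0.1 s.
At the end, for the whole second after the job is handed in: Lever at rest home in the blue gear (gear_shift at least 0.26 rad to its end, gear_cross at least 0.18 rad to its side); the green button was then pressed 4.5 mm down and is up again; the stop button is up and every loose thing within 20 mm of its place (((x of blue_plug in the frame of mill above 0.02 m and y of blue_plug in the frame of mill below -0.02 m and value of joint gear_shift above 0.26 rad and value of joint gear_cross below -0.18 rad) or (x of blue_plug in the frame of mill above 0.02 m and y of blue_plug in the frame of mill above 0.02 m and value of joint gear_shift above 0.26 rad and value of joint gear_cross above 0.18 rad) or (x of blue_plug in the frame of mill below -0.02 m and y of blue_plug in the frame of mill above 0.02 m and value of joint gear_shift below -0.26 rad and value of joint gear_cross above 0.18 rad)) and value of joint each of start, stop below 0.0015 m and velocity of joint gear_shift between -0.05 and 0.05 rad/s and distance of each of jar, sample_pot, spare_jar, beaker, small_beaker, wash_bottle, spatula from where it was at the start of the episode below 0.02 m); the robot touches nothing.
It fails at once if the start button is pressed while the lever is not home in the blue gear (value of joint start above 0.003 m and not ((x of blue_plug in the frame of mill above 0.02 m and y of blue_plug in the frame of mill below -0.02 m and value of joint gear_shift above 0.26 rad and value of joint gear_cross below -0.18 rad) or (x of blue_plug in the frame of mill above 0.02 m and y of blue_plug in the frame of mill above 0.02 m and value of joint gear_shift above 0.26 rad and value of joint gear_cross above 0.18 rad) or (x of blue_plug in the frame of mill below -0.02 m and y of blue_plug in the frame of mill above 0.02 m and value of joint gear_shift below -0.26 rad and value of joint gear_cross above 0.18 rad))).
It fails at once if the lever is taken between the fingers (the grasp point inside the knob or at the rod) (distance between the grasp point and knob below 0.021 m or distance between the grasp point and rod below 0.012 m).
It fails at once if the red stop button is pressed (value of joint stop above 0.003 m).
It fails at once if the pigment jar is lifted, carried or pushed 20 mm from its place (distance of jar from where it was at the start of the episode above 0.02 m).
It fails at once if another loose thing is lifted, carried or knocked 20 mm from its place (distance of any of sample_pot, spare_jar, beaker, small_beaker, wash_bottle, spatula from where it was at the start of the episode above 0.02 m).
It also fails if it takes over 54 s, if anything falls off the work surface, if the arm or the gripper's body presses on something with over 40 N, if the wrist force passes 120 N, or if a joint passes its speed limit or range.

## Robot

A 6-joint arm with a two-finger parallel gripper is mounted at the origin on the work surface. World frame = base frame: x ahead of the robot, y to its left, z up, the work surface at z = 0. Lengths are in mm, angles in rad, forces in N, time in s.
With the tool pointing down it reaches from about 350 to 875 mm from the base axis. Payload 4.2 kg.
Tool frame: the origin (TCP) lies midway between the tips of the shut fingers; the grasp point (between the pads) lies 19 mm behind it; x points along the fingers, y is the direction in which the jaws open and shut, and the axes are right-handed (so a half turn about x gives the same grasp; the last joint's range is limited). The gripper opens to 85 mm and grips with 20 to 120 N. Pads are 22 mm wide; open, the fingers measure 114 mm over their backs; the gripper's body (76 mm by 85 mm) begins 54 mm behind the grasp point. The pads swing forward as they close: fully open they stand 13 mm farther back than shut.
Start: joints at [-1.076, 0.385, 0.008, 0, -1.194, -0.259], TCP at [146.03, -607.679, 231.312] pointing down, gripper open.
Joint ranges: [-3.14, 3.14], [-1.21, 2.06], [-1.07, 1.41], [-3.16, 2.05], [-2.99, -0.16], [-3.1, 3.1]. Speed limits (rad/s): [2.79, 2.79, 3.14, 3.14, 3.14, 3.14].

## Interface

Orientations are given as a unit quaternion [x, y, z, w].
In Python, from bench import readout, imaging, arm gives the robot as it stands.
- The arm moves only by the tool arm_command, never from a script. Its argument "increments" is a list of rows, each a list of 3 entries, a list of its own where there are three numbers: the turn, a rotation vector about the world's x, y, z in degrees, then the shift along the world's x, y, z in mm, then the closure, from 0 (fully open) to 1 (shut). In form: [[[ax, ay, az], [tx, ty, tz], fingers], ...]. A call has exactly 5 rows; each row is the pose to reach, as a shift and turn from the pose measured when the call began; what a row does not reach only later rows make up. A row lasts 1/10 s, in which the tool goes at most 50 mm and 8.59 degrees, less where a joint would pass 70% of its speed; a pose out of reach is approached as far as the arm can. A call with a gripper value outside its range is refused whole. The fingers move at their own pace and stop on an object; the grip force is fixed at half the most. Time passes only in rows, so rows that repeat a pose let the fingers close, or fill a call up. It gives the time, the measured TCP pose, the force and the opening at its end, in the units of the state.
- readout.read_state(): the state, without advancing time (a new reading comes with each control period).
- imaging.get_image(name): name is "side" or "top"; returns (picture, depth): 384x512x3 uint8, blue, green, red; 384x512 float32, mm along the optical axis (not along the pixel's ray), 0 where there is no reading.
- imaging.camera_info(name): a dict with "vfov" (degrees; the focal length in pixels is half the picture's height over the tangent of half this angle, whatever the lens; pixels are square), "cx", "cy" (the principal point, pixels), "eye" and "rotation" of the camera in the world. Camera axes: x right, y down, z forward; pixel columns grow to the right and rows downward; lengths in mm; the calibration is good to about 2 mm. A picture is of the moment at which its call begins. camera_info takes no time and is no camera call.
- arm.job_done(): hands the job in, once; it reports no verdict.
The state is a dict: "clock": time; "joints": joint angles; "joint_vel": joint speeds; "joint_efforts": joint torques, N m; "position": TCP position; "ee_rot": TCP orientation; "contact_force": force on the tool from outside, world axes, zero at the start; "wrist_torque": the same for the moment, N m; "gripper_width": finger opening in mm.
Only numpy, scipy, OpenCV 4.12 (cv2) and the standard library are available. Lean on these libraries where they do the work, as an engineer would, in place of code of your own. Each camera call takes 0.05 s, during which the arm holds its last target. There are 200 camera calls.

## Working session

There is one attempt and no reset: what is moved stays moved. The work goes in short steps, Python scripts to look and compute and a tool call to move; the robot and the scene stay as the last step left them, time stands still between calls to the robot, and variables do not carry over. Pictures are saved under pics/ and viewed, about 8 in all and at most 12, crops included, and the job is handed in when it is done.

Besides the shell and the picture viewer there is one more tool, called after ">>>" as name([rows], argument=value, ...), one row to a line, values as JSON. arm_command: Moves the arm, as the interface text tells. Its arguments: {"type":"object","properties":{"increments":{"type":"array","items":{"type":"array"}}},"required":["increments"]}

```bash
mkdir -p pics; cat > h.py <<'E'
import numpy as np, cv2
from bench import readout, imaging, arm
def K(n):
    c=imaging.camera_info(n); f=192/np.tan(np.radians(c['vfov'])/2); return c,f
def grab(n,save=None):
    p,d=imaging.get_image(n); np.savez(f'{n}.npz',p=p,d=d)
    if save: cv2.imwrite(f'pics/{save}.png',p)
    return p,d
def pt(n,u,v,d=None,z=None):
    c,f=K(n); r=np.array([(u-c['cx'])/f,(v-c['cy'])/f,1]); R=np.array(c['rotation']).reshape(3,3); e=np.array(c['eye'])
    w=R@r
    return e+w*(d if d is not None else (z-e[2])/w[2])
E
python3 - <<'E'
from h import *
for n in('side','top'):
    p,d=grab(n); print(imaging.camera_info(n))
    cv2.imwrite(f'pics/{n}0.png',cv2.resize(p,(800,600)))
print(readout.read_state())
E
```

```text
{'vfov': 57.8089907501071, 'cx': 255.35404629920848, 'cy': 197.3167747257328, 'eye': array([ 523.02985904, -606.89052316,  545.39660852]), 'rotation': array([ 0.88091622, -0.0127655 , -0.00180375, -0.47309661])}
{'vfov': 54.45360306172061, 'cx': 256.0901220234259, 'cy': 185.3590208111421, 'eye': array([ 438.94019939,  -15.73647286, 1104.62282575]), 'rotation': array([-0.69789659,  0.71459846, -0.02989247,  0.03736089])}
{'clock': 0.1, 'joints': array([-1.07639057e+00,  3.85501611e-01,  6.77862465e-03, -4.33177543e-04,
       -1.19402567e+00, -2.58609982e-01]), 'joint_vel': array([ 0.00014893, -0.00069217,  0.00226596,  0.00140376, -0.00134316,
       -0.00023026]), 'joint_efforts': array([-1.02837930e-04, -3.93319523e+01,  1.88927829e+01,  4.19797808e+00,
       -2.61740621e-03,  1.31818929e-06]), 'position': array([ 145.91154815, -607.19406124,  230.32431865]), 'ee_rot': array([-0.08242302,  0.70232581,  0.08381151,  0.702083  ]), 'contact_force': array([ 0.31785016, -0.57416504, -1.14250082]), 'wrist_torque': array([0.02682571, 0.01422932, 0.03939765]), 'gripper_width': 85.65075954216577}
```

View pics/top0.png

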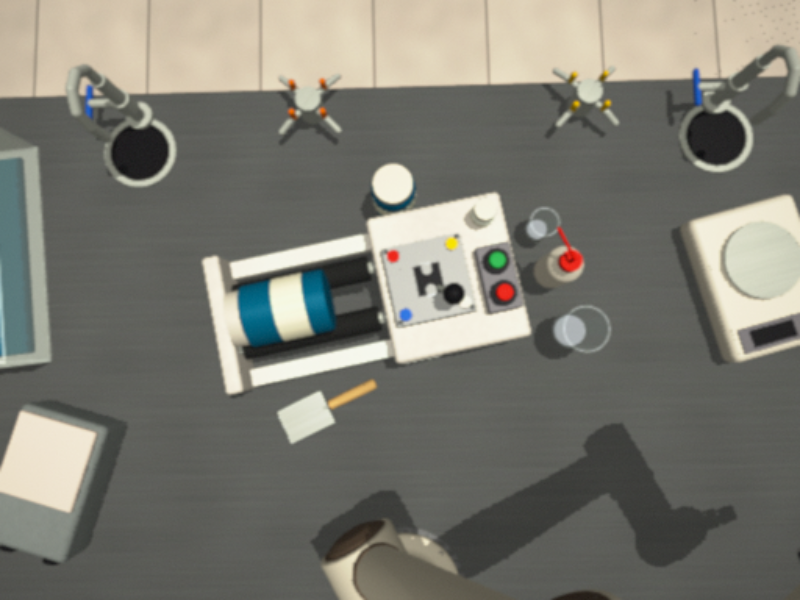

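View pics/side0.png

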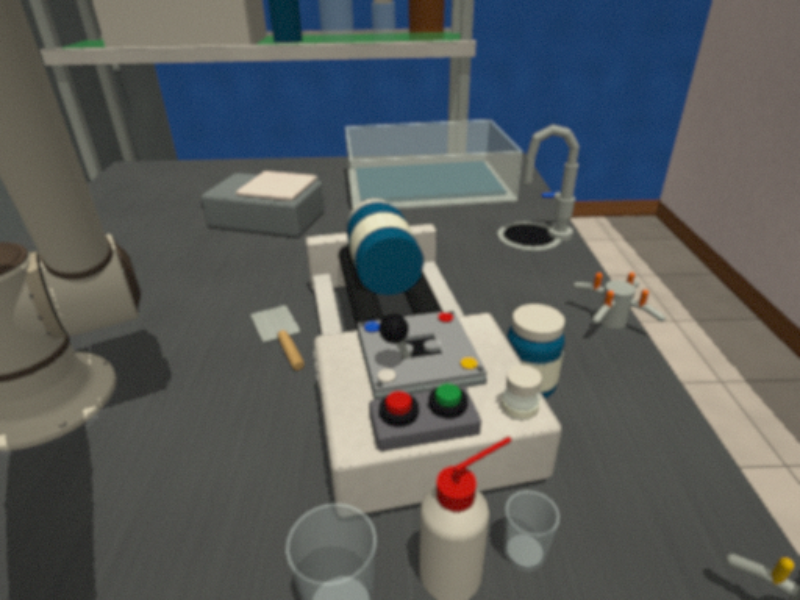

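The top view shows the blue plug at (405,315), which is front left, with red at (393,256) and yellow at (452,243). The knob is at (453,293), the green button at (497,260) and the red button at (505,292). Next I'll compute positions.

```bash
sed -i "s/R=np.array(c\['rotation'\]).reshape(3,3)/R=Rotation.from_quat(c['rotation']).as_matrix()/; 1i from scipy.spatial.transform import Rotation" h.py
python3 - <<'E'
from h import *
s=1.5625
q=np.load('top.npz'); p,d=q['p'],q['d']; hsv=cv2.cvtColor(p,cv2.COLOR_BGR2HSV).astype(int)
def cen(u,v,r,lo,hi):
    u,v=int(u/s),int(v/s); w=hsv[v-r:v+r+1,u-r:u+r+1]
    m=(w>=lo).all(2)&(w<=hi).all(2); y,x=np.nonzero(m); return x.mean()+u-r,y.mean()+v-r,len(x),np.median(d[v-r:v+r+1,u-r:u+r+1][m])
R={}
for n,u,v,lo,hi,z,r in [('blue',405,315,(95,110,60),(125,255,255),125,8),('red',393,256,(0,150,60),(6,255,255),125,8),('yel',452,243,(18,130,60),(35,255,255),125,8),
  ('green',497,260,(45,100,50),(85,255,255),146,11),('stop',505,292,(0,150,60),(6,255,255),146,11),('knob',453,293,(0,0,0),(180,255,40),174,10)]:
    a=cen(u,v,r,lo,hi); R[n]=pt('top',a[0],a[1],z=z); print(n,np.round(a,1),R[n].round(1),'depthpt',pt('top',a[0],a[1],d=a[3]).round(1))
c=(R['red']+R['blue'])/2; ex=R['red']-R['blue']; ey=R['red']-R['yel']; o=(R['blue']+R['yel'])/2
print('lens',np.linalg.norm(ex[:2]),np.linalg.norm(ey[:2]),'O',o,'yaws',np.degrees(np.arctan2(ex[1],ex[0])),np.degrees(np.arctan2(-ey[0],ey[1])))
t=np.arctan2(ex[1]-ey[0],ex[0]+ey[1]); M=np.array([[np.cos(t),-np.sin(t)],[np.sin(t),np.cos(t)]]); print(np.degrees(t))
for n in R: print(n,(M.T@(R[n]-o)[:2]).round(1))
cr=p[140:240,130:360]; cv2.imwrite('pics/c1.png',cv2.resize(cr,None,fx=3.4,fy=3.4,interpolation=2))
st=readout.read_state();print(Rotation.from_quat(st['ee_rot']).as_matrix().round(3))
E
```

```text
blue [259.2 201.1  42.  981.5] [490.9 -13.6 125. ] depthpt [491.  -13.6 123.6]
red [251.1 163.6  38.  990.3] [591.    5.5 125. ] depthpt [591.    5.5 124.5]
yel [288.6 155.3  47.  991.3] [610.6 -94.5 125. ] depthpt [610.7 -94.6 124.4]
green [317.8 165.9 110.  967. ] [ 577.2 -167.4  146. ] depthpt [ 577.3 -167.6  145. ]
stop [322.6 186.5 111.  961.7] [ 523.3 -177.9  146. ] depthpt [ 523.4 -178.   145.1]
knob [289.7 187.6 104.  918. ] [520.2 -90.8 174. ] depthpt [518.8 -89.5 189.3]
lens 101.86284793353988 101.92330401838981 O [550.73283032 -54.08928424 125.        ] yaws 10.825243211197336 11.085620398168732
10.955470427063036
blue [-51.   51.1]
red [50.8 50.8]
yel [ 51.  -51.1]
green [   4.4 -116.3]
stop [ -50.4 -116.3]
knob [-37.  -30.2]
[[-0.001 -0.233  0.972]
 [ 0.002  0.972  0.233]
 [-1.     0.002 -0.   ]]
```

View pics/c1.png

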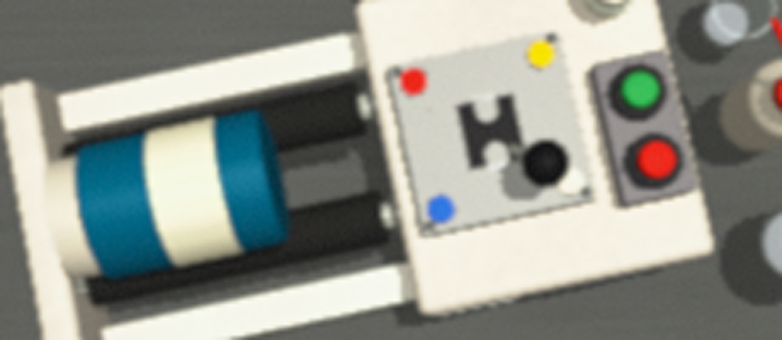

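Plug spacing comes out at 101.9 mm (102 expected), so the mill origin is at about (550.7, -54.1) with yaw 10.95°. Blue is front left. The route is +x to neutral, +y through the lane, then -x. First I approach in front of the knob.

>>> arm_command([
  [[0,0,-0.5],[26,40,0],1],
  [[0,0,-1],[52,80,0],1],
  [[0,0,-1.5],[78,120,0],1],
  [[0,0,-2],[104,160,0],1],
  [[0,0,-2.5],[130,200,0],1],
])

```text
clock: 0.6
position: [276.4, -405.4, 230.0]
ee_rot: [-0.067, 0.704, 0.068, 0.704]
contact_force: [2.0, 0.2, -0.3]
gripper_width: 12.3
```

>>> arm_command([
  [[0,0,0],[26,40,0],1],
  [[0,0,0],[52,80,0],1],
  [[0,0,0],[78,120,0],1],
  [[0,0,0],[104,160,0],1],
  [[0,0,0],[130,200,0],1],
])

```text
clock: 1.1
position: [406.8, -203.5, 229.9]
ee_rot: [-0.067, 0.704, 0.068, 0.704]
contact_force: [1.3, -1.1, -0.7]
gripper_width: 0.2
```

>>> arm_command([
  [[0,0,0],[22,33,0],1],
  [[0,0,0],[44,66,0],1],
  [[0,0,0],[66,101,0],1],
  [[0,0,0],[66,101,-35],1],
  [[0,0,0],[66,101,-65],1],
])

```text
clock: 1.6
position: [473.3, -101.0, 164.0]
ee_rot: [-0.067, 0.704, 0.069, 0.704]
contact_force: [0.2, -0.5, -0.3]
gripper_width: -0.2
```

```bash
cat >> h.py <<'E'
O=np.array([550.7,-54.1]); t=np.radians(10.95); M=np.array([[np.cos(t),-np.sin(t)],[np.sin(t),np.cos(t)]])
def tcp():
    s=readout.read_state(); print('t',s['clock'],'mill tcp',(M.T@(s['position'][:2]-O)).round(1),s['position'].round(1),'F',s['contact_force'].round(1))
def proj(n,w):
    c,f=K(n); R=Rotation.from_quat(c['rotation']).as_matrix(); v=R.T@(np.array(w)-c['eye']); return v[0]/v[2]*f+c['cx'],v[1]/v[2]*f+c['cy']
def both(name):
    a,_=grab('side'); b,_=grab('top')
    a=cv2.resize(a[170:300,190:360],(680,520),interpolation=2)[:, :400+280]; b=cv2.resize(b[130:230,220:350],(390,300),interpolation=2)
    cv2.imwrite(f'pics/{name}.png',cv2.resize(np.hstack([cv2.resize(a,(392,300)),b]),None,fx=1,fy=1))
E
python3 - <<'E'
from h import *
tcp(); both('a1')
E
```

```text
t 1.6 mill tcp [-84.9 -31.3] [ 473.3 -101.   164. ] F [ 0.2 -0.5 -0.3]
```

View pics/a1.png

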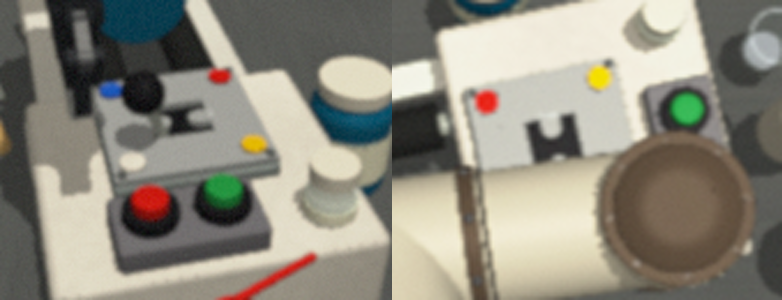

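The knob is free in the white gear at left panel (143,93), and the fingers are in front of it. I'll push most of the way, then measure the knob.

>>> arm_command([
  [[0,0,0],[12,1,1],1],
  [[0,0,0],[22,3,1],1],
  [[0,0,0],[31,5,1],1],
  [[0,0,0],[39,6,1],1],
  [[0,0,0],[46,8,1],1],
])

```text
clock: 2.2
position: [516.2, -94.3, 162.6]
ee_rot: [-0.066, 0.708, 0.069, 0.7]
contact_force: [-3.7, -1.1, 2.5]
gripper_width: 0.0
```

```bash
cat >> h.py <<'E'
def knob(n,u,v):
    c,f=K(n); e=np.array(c['eye']); w=pt(n,u,v,d=1.)-e; w/=np.linalg.norm(w); P=np.array([*O,60.]); b=w@(e-P); q=(e-P)@(e-P)-125**2
    k=e+w*(-b-np.sqrt(b*b-q)); return (M.T@(k[:2]-O)).round(1),k[2].round(1)
def fknob(p,box):
    x0,y0,x1,y1=box; g=cv2.cvtColor(p[y0:y1,x0:x1],cv2.COLOR_BGR2GRAY); m=(g<45).astype('uint8'); m=cv2.morphologyEx(m,cv2.MORPH_OPEN,np.ones((5,5)))
    k,l,s,c=cv2.connectedComponentsWithStats(m); 
    return [(round(c[i][0]+x0,1),round(c[i][1]+y0,1),s[i][2:5].tolist(),knob('side',c[i][0]+x0,c[i][1]+y0)) for i in range(1,k)]
E
python3 - <<'E'
from h import *
print(fknob(np.load('side.npz')['p'],(235,190,300,240)))
tcp(); both('a2'); print(fknob(np.load('side.npz')['p'],(235,190,300,240)))
E
```

```text
[(np.float64(247.2), np.float64(205.2), [25, 29, 376], (array([-41.1, -15.3]), np.float64(177.1))), (np.float64(269.4), np.float64(194.2), [18, 10, 160], (array([ 5.2, -0.3]), np.float64(184.9))), (np.float64(267.3), np.float64(222.2), [6, 9, 50], (array([-14.1, -62. ]), np.float64(167.6)))]
t 2.2 mill tcp [-41.5 -32.9] [516.2 -94.3 162.6] F [-3.7 -1.1  2.5]
[(np.float64(256.3), np.float64(201.0), [44, 27, 750], (array([-23.1, -12.9]), np.float64(182.2)))]
```

View pics/a2.png

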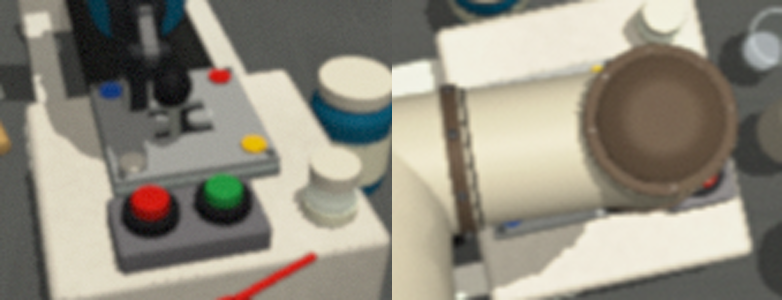

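The knob has moved to left panel (175,88), with the rod in the slot. I'll read its position off.

```bash
python3 - <<'E'
from h import *
for u,v in((143,93),(175,88)): print(knob('side',190+u/2.306,170+v/2.308))
for k in((-41,-33),(-12,-33),(0,-33),(0,0)):
    a=M@np.array(k)+O; z=60+np.sqrt(125**2-k[0]**2-k[1]**2); print(k,np.round(proj('side',[*a,z]),1))
p=np.load('side.npz')['p']; cv2.imwrite('pics/a3.png',cv2.resize(p[175:255,215:315],(800,640)[:2],interpolation=2)[:600])
E
```

```text
(array([-35.3, -31.3]), np.float64(175.7))
(array([-10.3, -35.6]), np.float64(179.4))
(-41, -33) [249.1 212.3]
(-12, -33) [264.7 207.2]
(0, -33) [271.  206.1]
(0, 0) [266.8 194.4]
```

View pics/a3.png

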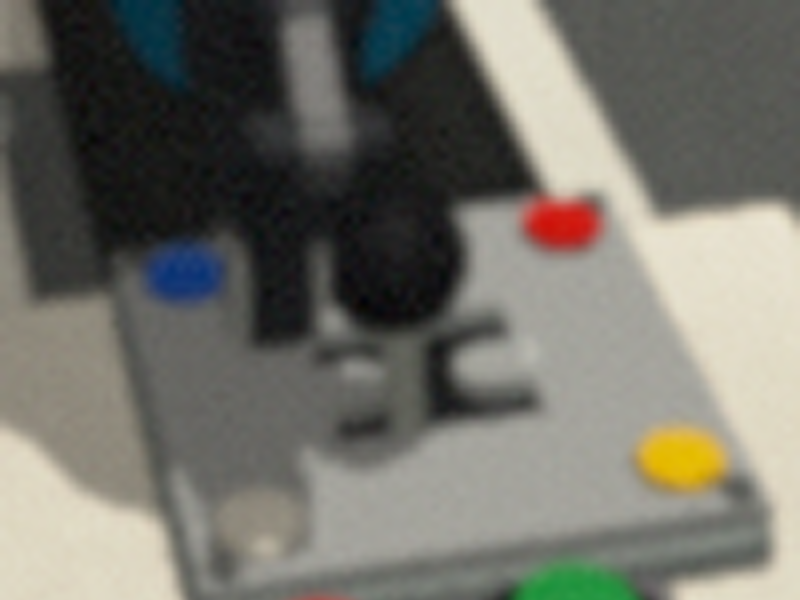

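The knob in the crop is at (398,258), i.e. at mill (-12,-33). That gives a finger-to-knob offset of 29.5 mm, so about 12 mm remains to neutral.

>>> arm_command([
  [[0,0,0],[4,0.8,0],1],
  [[0,0,0],[7,1.4,0],1],
  [[0,0,0],[10,2,0],1],
  [[0,0,0],[12,2.4,0],1],
  [[0,0,0],[12,2.4,0],1],
])

```text
clock: 2.8
position: [529.3, -91.5, 162.2]
ee_rot: [-0.066, 0.707, 0.069, 0.701]
contact_force: [-2.3, -0.5, 1.8]
gripper_width: 0.3
```

```bash
python3 - <<'E'
from h import *
tcp(); p,d=grab('side'); print(Rotation.from_quat(readout.read_state()['ee_rot']).as_matrix().round(3)); cv2.imwrite('pics/a4.png',cv2.resize(p[175:250,215:315],(800,600),interpolation=2))
E
```

```text
t 2.8 mill tcp [-28.2 -32.6] [529.3 -91.5 162.2] F [-2.3 -0.5  1.8]
[[-0.009 -0.19   0.982]
 [ 0.003  0.982  0.19 ]
 [-1.     0.004 -0.008]]
```

View pics/a4.png

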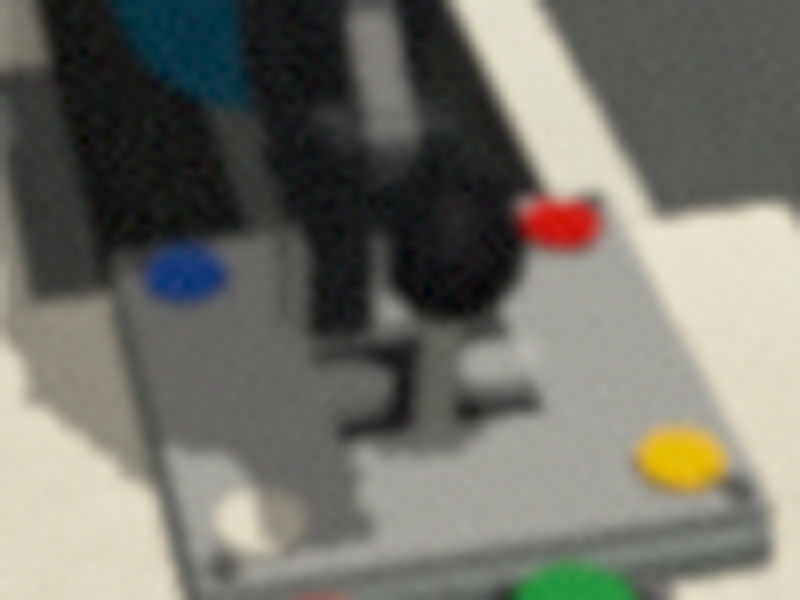

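The knob is at about (456,248), i.e. mill x ≈ +1.5 mm, within the lane play. Now I back off and go round to its right side.

>>> arm_command([
  [[0,0,0],[-16.7,-3.2,2],1],
  [[0,0,0],[-12,-27,4],1],
  [[0,0,0],[-7.6,-50.4,5],1],
  [[0,0,0],[15,-46,5],1],
  [[0,0,0],[37.6,-41.6,5],1],
])

```text
clock: 3.35
position: [568.1, -133.5, 167.4]
ee_rot: [-0.066, 0.706, 0.068, 0.702]
contact_force: [0.2, -0.5, -0.7]
gripper_width: -0.1
```

```bash
python3 - <<'E'
from h import *
tcp(); p,d=grab('side'); cv2.imwrite('pics/a5.png',cv2.resize(p[175:250,215:315],(800,600),interpolation=2))
E
```

```text
t 3.35 mill tcp [  2.  -81.3] [ 568.1 -133.5  167.4] F [ 0.2 -0.5 -0.7]
```

View pics/a5.png

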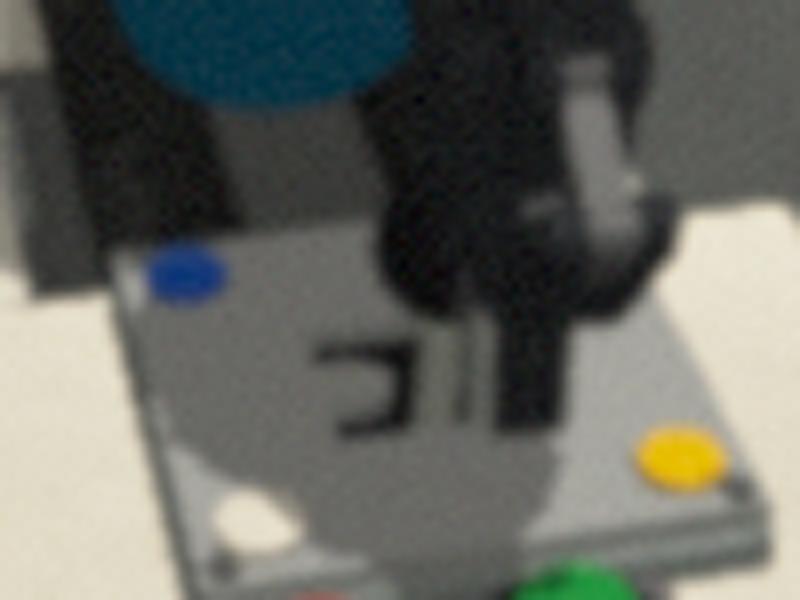

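The rod at (437,380) is in the lane, with the fingers to the right of the knob. I push left in two halves, watching the force.

>>> arm_command([
  [[0,0,0],[-1.8,9,0],1],
  [[0,0,0],[-3.6,17,0],1],
  [[0,0,0],[-5.3,25,0],1],
  [[0,0,0],[-7,32,0],1],
  [[0,0,0],[-8.6,39,0],1],
])

```text
clock: 3.9
position: [563.4, -93.3, 168.1]
ee_rot: [-0.067, 0.704, 0.069, 0.704]
contact_force: [0.6, -3.1, 2.6]
gripper_width: -0.1
```

>>> arm_command([
  [[0,0,0],[-1.8,9,0],1],
  [[0,0,0],[-3.6,17,0],1],
  [[0,0,0],[-5.2,25,0],1],
  [[0,0,0],[-6.8,33,0],1],
  [[0,0,0],[-7.8,39,0],1],
])

```text
clock: 4.4
position: [555.0, -53.4, 167.5]
ee_rot: [-0.067, 0.704, 0.069, 0.703]
contact_force: [0.0, -1.4, -0.5]
gripper_width: -0.2
```

```bash
python3 - <<'E'
from h import *
tcp(); p,d=grab('side'); cv2.imwrite('pics/a6.png',cv2.resize(p[175:250,215:315],(800,600),interpolation=2))
E
```

```text
t 4.4 mill tcp [ 4.3 -0.1] [555.  -53.4 167.5] F [ 0.  -1.4 -0.5]
```

View pics/a6.png

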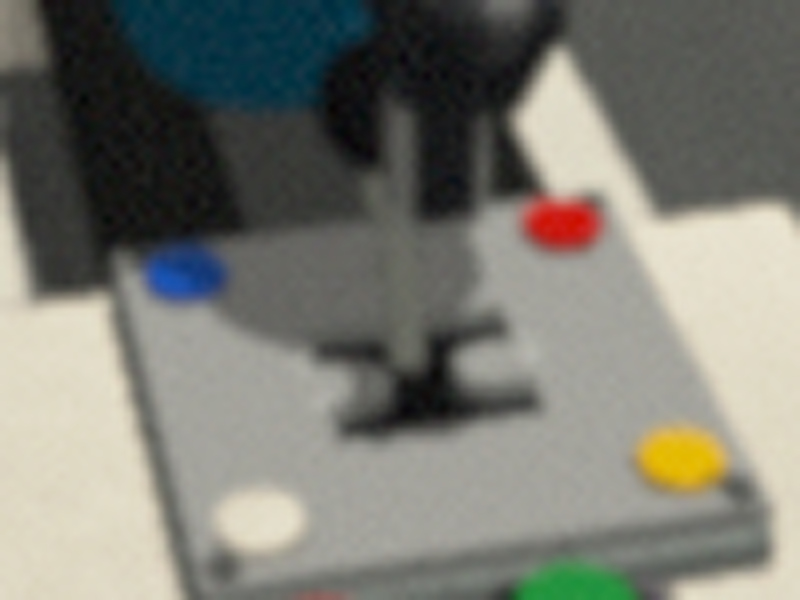

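The lever stands in the left slot at neutral (rod base at (408,365)). Now I go round to the rear of the knob and push forward.

>>> arm_command([
  [[0,0,0],[2.3,-11.8,0],1],
  [[0,0,0],[24,-7.6,0],1],
  [[0,0,0],[43.5,-3.8,0],1],
  [[0,0,0],[39,19,-1],1],
  [[0,0,0],[35,41,-3],1],
])

```text
clock: 4.95
position: [590.0, -12.3, 163.4]
ee_rot: [-0.066, 0.705, 0.068, 0.703]
contact_force: [0.8, 0.3, -0.9]
gripper_width: 0.1
```

```bash
python3 - <<'E'
from h import *
tcp()
E
```

```text
t 4.95 mill tcp [46.5 33.6] [590.  -12.3 163.4] F [ 0.8  0.3 -0.9]
```

>>> arm_command([
  [[0,0,0],[-8,-1.5,0],1],
  [[0,0,0],[-15,-2.9,0],1],
  [[0,0,0],[-21,-4,0],1],
  [[0,0,0],[-27,-5.1,0],1],
  [[0,0,0],[-32,-6.1,0],1],
])

```text
clock: 5.45
position: [558.2, -18.7, 163.9]
ee_rot: [-0.066, 0.705, 0.068, 0.703]
contact_force: [2.6, 1.7, 0.4]
gripper_width: -0.2
```

>>> arm_command([
  [[0,0,0],[-6,-1.1,0],1],
  [[0,0,0],[-12,-2.3,0],1],
  [[0,0,0],[-17,-3.2,0],1],
  [[0,0,0],[-21,-4,0],1],
  [[0,0,0],[-25,-4.8,0],1],
])

```text
clock: 5.95
position: [533.0, -23.7, 163.9]
ee_rot: [-0.066, 0.704, 0.068, 0.704]
contact_force: [4.9, -0.0, -5.4]
gripper_width: 0.1
```

```bash
python3 - <<'E'
from h import *
tcp()
E
```

```text
t 5.95 mill tcp [-11.6  33.2] [533.  -23.7 163.9] F [ 4.9 -0.  -5.4]
```

>>> arm_command([
  [[0,0,0],[-2,-0.4,0],1],
  [[0,0,0],[-2,-0.4,0],1],
  [[0,0,0],[8,1.5,0],1],
  [[0,0,0],[28,5.4,15],1],
  [[0,0,0],[40,7.6,50],1],
])

```text
clock: 6.45
position: [571.3, -16.4, 211.2]
ee_rot: [-0.066, 0.708, 0.068, 0.7]
contact_force: [-0.2, -0.4, 0.5]
gripper_width: 0.3
```

```bash
python3 - <<'E'
from h import *
tcp(); p,d=grab('side'); cv2.imwrite('pics/a7.png',cv2.resize(p[175:250,215:315],(800,600),interpolation=2))
for k in((-41,33),(-32,33)):
    a=M@np.array(k)+O; print((np.array(proj('side',[*a,60+np.sqrt(125**2-k[0]**2-k[1]**2)]))-[215,175])*8)
E
```

```text
t 6.45 mill tcp [27.3 33.1] [571.3 -16.4 211.2] F [-0.2 -0.4  0.5]
[220.84966037 145.21471458]
[256.31057642 130.85713961]
```

View pics/a7.png

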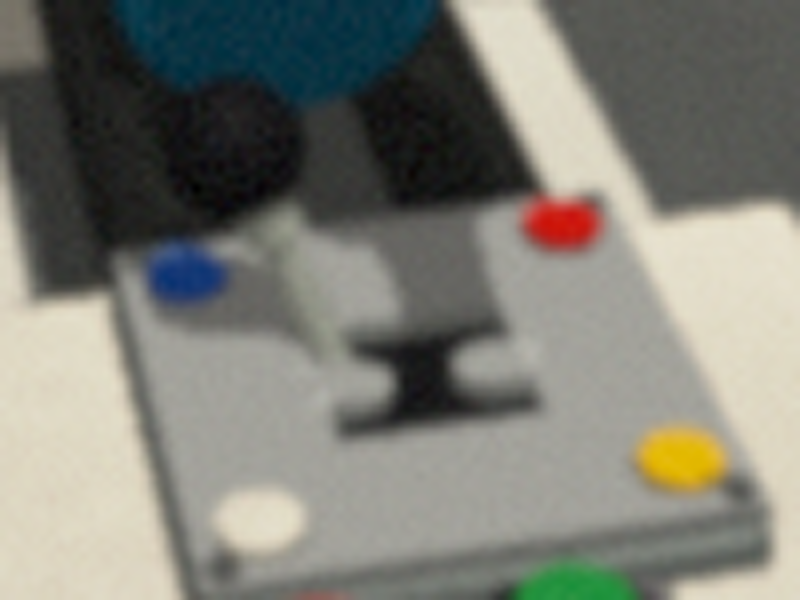

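The knob is at (233,143), against (221,145) predicted at full home and (256,131) at the threshold, so the lever is home next to the blue plug. Next, the green button.

>>> arm_command([
  [[0,0,0],[2,-40,0],1],
  [[0,0,0],[4,-80,0],1],
  [[0,0,0],[5,-120,0],1],
  [[0,0,0],[6,-151,0],1],
  [[0,0,0],[6,-151,-40],1],
])

```text
clock: 7.0
position: [586.6, -171.5, 185.0]
ee_rot: [-0.068, 0.698, 0.065, 0.71]
contact_force: [0.7, 0.9, -0.2]
gripper_width: 0.2
```

>>> arm_command([
  [[0,0,0],[0,0,-5],1],
  [[0,0,0],[0,0,-10],1],
  [[0,0,0],[0,0,-14],1],
  [[0,0,0],[0,0,-17],1],
  [[0,0,0],[0,0,-20],1],
])

```text
clock: 7.5
position: [587.1, -171.0, 165.9]
ee_rot: [-0.068, 0.698, 0.066, 0.71]
contact_force: [0.2, 0.3, 0.3]
gripper_width: 0.2
```

>>> arm_command([
  [[0,0.5,0],[-5,2,0],1],
  [[0,1,0],[-10,3.6,0],1],
  [[0,1,0],[-10,3.6,-5],1],
  [[0,1,0],[-10,3.6,-10],1],
  [[0,1,0],[-10,3.6,-14],1],
])

```text
clock: 8.0
position: [576.8, -167.3, 151.2]
ee_rot: [-0.068, 0.704, 0.066, 0.704]
contact_force: [0.4, 0.9, -0.5]
gripper_width: 0.3
```

>>> arm_command([
  [[0,0,0],[0,0,-3],1],
  [[0,0,0],[0,0,-6],1],
  [[0,0,0],[0,0,-9],1],
  [[0,0,0],[0,0,-11],1],
  [[0,0,0],[0,0,-12],1],
])

```text
clock: 8.5
position: [576.7, -167.4, 140.1]
ee_rot: [-0.068, 0.704, 0.066, 0.704]
contact_force: [-3.2, 2.3, 9.6]
gripper_width: 0.1
```

>>> arm_command([
  [[0,0,0],[0,0,-1],1],
  [[0,0,0],[0,0,-2],1],
  [[0,0,0],[0,0,-2],1],
  [[0,0,0],[0,0,-2],1],
  [[0,0,0],[0,0,-2],1],
])

```text
clock: 9.0
position: [576.7, -167.4, 140.0]
ee_rot: [-0.068, 0.704, 0.066, 0.704]
contact_force: [-3.4, 2.4, 9.2]
gripper_width: -0.0
```

>>> arm_command([
  [[0,0,0],[0,0,5],1],
  [[0,0,0],[0,0,15],1],
  [[0,0,0],[0,0,40],1],
  [[0,0,0],[0,0,75],1],
  [[0,0,0],[0,0,110],1],
])

```text
clock: 9.5
position: [576.7, -167.5, 251.0]
ee_rot: [-0.068, 0.704, 0.066, 0.704]
contact_force: [0.8, 0.4, -0.4]
gripper_width: 0.1
```

>>> arm_command([
  [[0,0,0],[-10,-30,0],1],
  [[0,0,0],[-25,-65,0],1],
  [[0,0,0],[-45,-100,0],1],
  [[0,0,0],[-65,-135,0],1],
  [[0,0,0],[-85,-165,0],1],
])

```text
clock: 10.0
position: [490.9, -334.1, 251.0]
ee_rot: [-0.068, 0.704, 0.066, 0.704]
contact_force: [-0.2, 0.8, 0.2]
gripper_width: 0.2
```

>>> arm_command([
  [[0,0,0],[-35,-25,0],1],
  [[0,0,0],[-70,-50,0],1],
  [[0,0,0],[-100,-75,0],1],
  [[0,0,0],[-100,-75,0],1],
  [[0,0,0],[-100,-75,0],1],
])

```text
clock: 10.5
position: [390.4, -409.8, 251.2]
ee_rot: [-0.068, 0.704, 0.065, 0.704]
contact_force: [0.1, 0.4, -0.2]
gripper_width: 0.1
```

```bash
python3 - <<'E'
from h import *
tcp(); p,d=grab('top'); q,_=grab('side')
cv2.imwrite('pics/a8.png',np.hstack([cv2.resize(p[100:280,120:390],(399,266)),cv2.resize(q[130:380,130:380],(400,400))[:266]]) )
E
```

```text
t 10.5 mill tcp [-224.9 -318.8] [ 390.4 -409.8  251.2] F [ 0.1  0.4 -0.2]
```

View pics/a8.png

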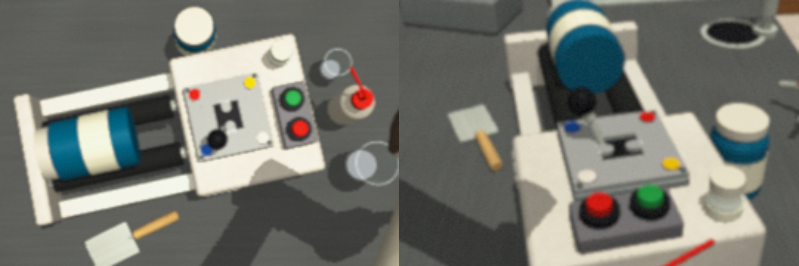

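The knob sits by the blue plug in both views. The buttons are up and the loose things are in place, so I hand in.

```bash
python3 -c "
from h import *
print(arm.job_done())"
```

```text
the job is handed in; nothing more can be done
None
```

I moved the lever from the white gear to the front-left gear marked by the blue plug. Then I pressed the green start button and handed the job in at about 10.5 s of the 54 s allowed. The hand-in gave no verdict, so the result rests on my own checks:

- **Lever:** With closed fingertips I pushed the knob along +x to neutral, left through the lane, then forward along -x. After the last push the side view put the knob about 38 mm along the slot. Full home is 41 mm and 32 mm is needed. The fingertip position suggested full travel. The 3 mm difference is about what the 2 mm calibration and my pixel reading allow.
- **Start button:** The tool pressed down to z = 140.0 mm, against a button top at 146 mm, with about 9 N. Commanding 2 mm more brought no further travel, but the force did not rise either. I take that as fully down.
- **Final picture:** After I withdrew, the green and red buttons looked up and the knob was still at the blue plug. The jar, pot, spare jar, beakers, bottle and spatula looked unmoved; I checked these by eye only. The tool was clear of everything, with no contact force.

On the way to the button the tool first arrived about 10 mm off, so I corrected it before descending.

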